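Build two level V-supports and lay the tube in them

ROBOT

A 6-joint arm with a two-finger parallel gripper is mounted at the origin on the work surface. World frame = base frame: x ahead of the robot, y to its left, z up, the work surface at z = 0. Lengths are in mm, angles in rad, forces in N, time in s.
With the tool pointing down it reaches from about 275 to 875 mm from the base axis. Payload 12.5 kg.
Tool frame: the origin (TCP) lies between the finger pads; the fingertips stand 11 mm ahead of it and the grasp point (between the pads) lies 8 mm behind it (manip.tcp_to_tips is the distance from the TCP to the fingertips, in mm); z points along the fingers, y is the direction in which the jaws open and shut (so a half turn about z gives the same grasp; the last joint's range is limited). The gripper opens to 85 mm and grips with 20 to 120 N. Pads are 22 mm wide; open, the fingers measure 114 mm over their backs; the gripper's body (76 mm by 85 mm) begins 54 mm behind the grasp point. The pads swing forward as they close: fully open they stand 13 mm farther back than shut.
Start: joints at [-1.347, 0.351, 1.652, -0, 1.139, -0.085], TCP at [167.173, -523.964, 242.29] pointing down, gripper open.
Joint ranges: [-2.75, 2.75], [-0.79, 2.1], [0.01, 2.65], [-1.57, 4.71], [0.07, 3.14], [-2.87, 2.87]. Speed limits (rad/s): [2.22, 2.22, 2.79, 3.14, 3.14, 3.14].

INTERFACE

Orientations are given as a unit quaternion [x, y, z, w].
In Python, from bench import manip gives the robot as it stands. The module is installed in compiled form; this text tells all that it offers.
- The arm moves only by the shell command python3 -m handwheel 'ROWS' [FORCE]. ROWS is JSON, one flat list of numbers, 5 for each row, row after row: the shift along the tool's x, y, z in cm, then the turn about the tool's z in degrees, then the closure, from 0 (fully open) to 1 (shut). In form: [tx, ty, tz, spin, hand, tx, ty, tz, spin, hand, ...]. A call has 1 to 10 rows; each row shifts and turns the commanded pose from where the row before left it, along the tool's axes as they then stand; what a row does not reach is not made up. A row lasts 1/12 s, in which the tool goes at most 41.7 mm and 7.16 degrees, less where a joint would pass 70% of its speed; a pose out of reach is approached as far as the arm can. A call is refused whole if a number of a shift passes 4.17 or a number of a turn 7.16, either way. A call with a gripper value outside its range is refused whole. The fingers move at their own pace and stop on an object; FORCE is the grip in N (left out, the last holds). Time passes only in rows, so rows that do not move let the fingers close. It gives the time, the measured TCP pose, the force and the opening at its end, in the units of the state.
- manip.read_state(): the state, without advancing time (a new reading comes with each control period).
- manip.capture(name): name is "scene" or "top" or "wrist"; returns (picture, depth): 420x560x3 uint8, red, green, blue; 420x560 float32, mm along the optical axis (not along the pixel's ray), 0 where there is no reading.
- manip.camera_info(name): a dict with "vertical_fov" (degrees; the focal length in pixels is half the picture's height over the tangent of half this angle, whatever the lens; pixels are square), "cx", "cy" (the principal point, pixels), "extrinsics" (4x4, takes a point from camera to world coordinates). Camera axes: x right, y down, z forward; pixel columns grow to the right and rows downward; lengths in mm; the calibration is good to about 2 mm. A picture is of the moment at which its call begins: read the wrist's pose just before it. camera_info takes no time and is no camera call; for the wrist camera it gives the pose at the moment of the call.
- manip.hand_in(): hands the job in, once; it reports no verdict.
Trained networks look in the newest picture that a camera, given by its name, has taken for a name from the list of things; names that differ only in an ending like _2 or _b are one class to them, and where a whole thing is asked for, a point or a joint stands for the part that bears it (a point fixed in the world has none). Each returns a list of dicts, best first, with "p" (0 to 1); they miss things now and then, are a little off and sometimes report something else, mostly with a low value. They report only what shows in the picture. A call takes as long as a camera call.
- manip.look_for(camera, query): "xyz" ([x, y, z] in mm, in the coordinates of the camera as it stood for that picture, good to about 4 mm: the middle of the surface that is visible of it).
- manip.landmark_of(camera, query): "xyz" ([x, y, z] in mm, in the coordinates of the camera as it stood for that picture, good to about 4 mm: a listed point, or the origin of a listed thing).
The state is a dict: "time": time; "joint_pos": joint angles; "qvel": joint speeds; "tau": joint torques, N m; "eef_pos": TCP position; "ee_rot": TCP orientation; "contact_force": force on the tool from outside, world axes, zero at the start; "moment": the same for the moment, N m; "gripper_width": finger opening in mm.
Only numpy, scipy, OpenCV 4.12 (cv2) and the standard library are available. Lean on these libraries where they do the work, as an engineer would, in place of code of your own. Each camera call takes 0.05 s, during which the arm holds its last target. There are 200 camera calls.

TASK

Set up the two supports on the welding table so that the tube lies level: slip the tall spacer over the pin of the low blue foot and the short spacer over the pin of the tall red foot, then put one V-block on top of each, its underside bore over the pin end and its groove pointing at the other support. Last, lay the white tube level in both grooves with both its ends sticking out past the V-blocks; set every piece down, do not drop it.

Things in the scene. Friction and masses are not known exactly. Their poses are not given: they have to be found in the camera images.
- foot_low_seat (a point): Low blue magnetic foot, 72 mm diameter, 20 mm high, fast to the table. Upright steel pin in its middle, 16 mm diameter, stands 72 mm above the foot's top (pin end 92 mm above the table, last 7 mm conical). Point: centre of the foot's flat top, at the pin's root; z up. It takes the tall spacer.
- foot_tall_seat (a point): Tall red magnetic foot, 72 mm diameter, 50 mm high, fast to the table. Upright steel pin in its middle, 16 mm diameter, stands 42 mm above the foot's top (pin end 92 mm above the table, last 7 mm conical). Point: centre of the foot's flat top, at the pin's root; z up. It takes the short spacer. Either foot may be the left one; pins 190 to 222 mm apart.
- spacer_tall_mid (a point): Tall spacer: aluminium-coloured round sleeve, 50 mm outer diameter, 24 mm bore right through, 60 mm high, about 0.55 kg, standing upright on the table. The point is its centre, 30 mm above its underside; z is its axis, up.
- spacer_short_mid (a point): Short spacer: brass-coloured round sleeve, 50 mm outer diameter, 24 mm bore right through, 30 mm high, about 0.35 kg, standing upright on the table. The point is its centre, 15 mm above its underside; z is its axis, up.
- vblock_steel_mid (a point): Bare-steel V-block, 44 mm long (x, along the groove) x 54 mm wide (y) x 42 mm high, 0.5 kg, standing on the table. 90-degree groove on top, its bottom line 20 mm above the underside. Blind bore in the underside, 25 mm wide, 15 mm deep. Sides and ends upright and flat (sides up to 37 mm). Point: its centre, 21 mm above the underside; z up. Either V-block may go on either support.
- vblock_copper_mid (a point): Copper-coloured V-block, the same shape as the steel one, 44 mm long (x, along the groove) x 54 mm wide (y) x 42 mm high, 0.5 kg, standing on the table. 90-degree groove on top, its bottom line 20 mm above the underside. Blind bore in the underside, 25 mm wide, 15 mm deep. Sides and ends upright and flat (sides up to 37 mm). Point: its centre, 21 mm above the underside; z up. Either V-block may go on either support.
- tube_mid (a point): White round tube, 30 mm diameter, 320 mm long, 0.5 kg, lying crosswise in front of the robot; it can roll. Point: half-way along, on the axis; x runs along the tube, y and z turn as it rolls. Lying in a groove its axis is 41 mm above that V-block's underside: 121 mm above the table on both finished supports.

How it is judged:
By the outcome, as a careful person would: the job done as asked, in the order asked, and still so for the second after the job is handed in, with the robot touching nothing.
It also fails if it takes over 122 s, if anything falls off the work surface, if the arm or the gripper's body presses on something with over 40 N, if the wrist force passes 120 N, or if a joint passes its speed limit or range.

## Working session

There is one attempt and no reset: what is moved stays moved. The work goes in short steps, Python scripts to look and compute and a shell command to move; the robot and the scene stay as the last step left them, time stands still between calls to the robot, and variables do not carry over. Pictures are saved under pics/ and viewed, about 12 in all and at most 16, crops included, and the job is handed in when it is done.

```bash
mkdir -p pics
cat > h.py <<'E'
import numpy as np, cv2
from bench import manip
def info(n):
    c=manip.camera_info(n); c['f']=210/np.tan(np.radians(c['vertical_fov'])/2); c['E']=np.array(c['extrinsics']); return c
def shot(n,fn=None):
    c=info(n); im,d=manip.capture(n)
    if fn: cv2.imwrite('pics/'+fn+'.png',im[:,:,::-1])
    return c,im,d
def world(c,p): return (c['E']@np.r_[p,1])[:3]
def pix(c,P):
    p=np.linalg.inv(c['E'])@np.r_[P,1]; return c['f']*p[0]/p[2]+c['cx'],c['f']*p[1]/p[2]+c['cy']
def cloud(c,d):
    v,u=np.mgrid[:420,:560]; P=np.stack([(u-c['cx'])*d/c['f'],(v-c['cy'])*d/c['f'],d],-1)
    return P@c['E'][:3,:3].T+c['E'][:3,3]
NAMES=['foot_low_seat','foot_tall_seat','spacer_tall_mid','spacer_short_mid','vblock_steel_mid','vblock_copper_mid','tube_mid']
E
python3 - <<'E'
from h import *
print(manip.read_state())
for n in ['top','scene']:
    c,im,d=shot(n,n+'0'); print(n,c['f'],c['E'].round(3).tolist(),(d==0).mean())
    for q in NAMES:
        for fn in (manip.landmark_of,):
            for r in fn(n,q)[:2]: print(q,round(r['p'],2),world(c,r['xyz']).round(1),np.round(pix(c,world(c,r['xyz']))))
E
```

```text
{'time': 0.0, 'joint_pos': array([-1.34659163e+00,  3.51246779e-01,  1.65242847e+00,  2.28407945e-05,
        1.13912358e+00, -8.45804415e-02]), 'qvel': array([ 5.60108278e-05,  6.31441203e-05,  7.25819581e-04, -7.51222144e-04,
       -8.63979185e-04,  3.96967015e-04]), 'tau': array([-4.45985379e-04, -5.06106806e+01, -2.91404951e+01, -6.54136670e-05,
        4.51534434e-03, -1.96265643e-05]), 'eef_pos': array([ 167.11278576, -523.65559783,  241.75098205]), 'ee_rot': array([ 9.88105680e-01,  1.53775168e-01, -3.17239748e-05, -6.02341415e-04]), 'contact_force': array([ 0.66514584, -0.13196418,  0.70508923]), 'moment': array([-0.00051261, -0.03722763,  0.00032705]), 'gripper_width': 85.53494095696946}
top 500.34966341931505 [[-0.009, -0.999, 0.047, 470.478], [-1.0, 0.01, 0.013, -6.802], [-0.013, -0.047, -0.999, 1268.807], [0.0, 0.0, 0.0, 1.0]] 0.004119897959183673
foot_tall_seat 0.64 [606.1  97.   49.1] [234. 176.]
spacer_tall_mid 0.77 [ 605.7 -313.6   29.9] [400. 175.]
spacer_short_mid 0.83 [604.2 316.8  12.5] [148. 179.]
vblock_steel_mid 0.75 [ 441.2 -305.3   24. ] [398. 242.]
vblock_copper_mid 0.96 [423.5 320.1  19.9] [146. 251.]
tube_mid 0.95 [425.6   0.7  16.2] [274. 249.]
scene 397.85814101988547 [[-0.351, 0.791, -0.501, 979.109], [0.936, 0.305, -0.174, 161.326], [0.015, -0.53, -0.848, 826.326], [0.0, 0.0, 0.0, 1.0]] 0.003983843537414966
foot_low_seat 0.69 [588.6 -94.9  20.8] [222. 226.]
foot_tall_seat 0.84 [606.   95.   54.1] [298. 253.]
spacer_tall_mid 0.94 [ 599.7 -311.3   30.8] [136. 199.]
spacer_short_mid 0.75 [607.6 312.5  16.4] [393. 294.]
spacer_short_mid 0.29 [ 434.6 -302.9   22.8] [173. 153.]
vblock_steel_mid 0.58 [ 435.6 -304.2   22.1] [172. 153.]
vblock_copper_mid 0.96 [420.4 322.4  20.8] [414. 223.]
vblock_copper_mid 0.66 [ 436.4 -301.    19.6] [173. 154.]
tube_mid 0.93 [430.4  -0.6  16.2] [283. 187.]
```

View pics/top0.png

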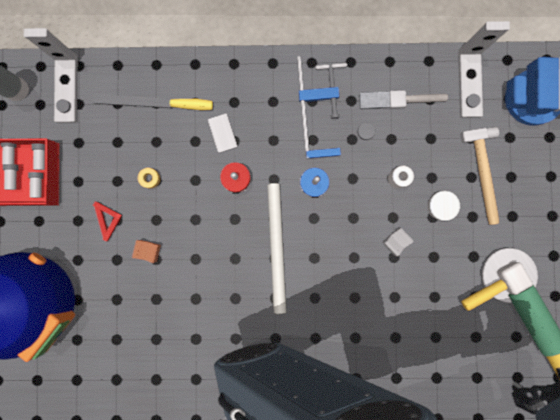

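View pics/scene0.png

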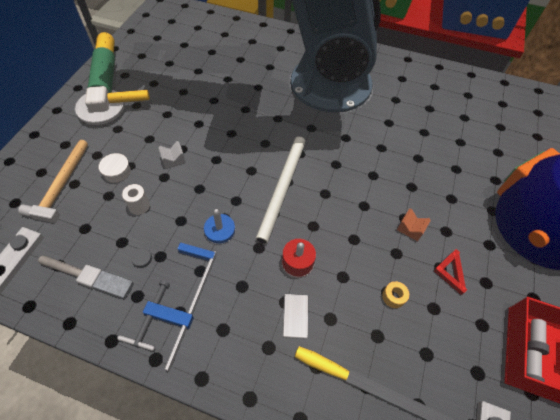

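Run:
```python
from h import *
# refine from depth clouds: top faces
guess={'foot_low':(588,-95,20),'foot_tall':(606,96,50),'tall':(603,-312,60),'short':(606,315,30),'steel':(438,-304,42),'cop':(422,321,42),'tube':(428,0,30)}
for n in ['top','scene']:
    c,im,d=shot(n); W=cloud(c,d); W[d==0]=np.nan
    print(n,'table z',np.nanmedian(W[...,2][np.abs(W[...,0]-520)+np.abs(W[...,1])<40]))
    for k,(x,y,z) in guess.items():
        r=60 if k!='tube' else 200
        m=(np.hypot(W[...,0]-x,W[...,1]-y)<r)&(abs(W[...,2]-z)<6)
        if k=='tube': m&=abs(W[...,0]-x)<40
        P=W[m][:,:2].astype(np.float32)
        (e,s,a)=cv2.minAreaRect(P)
        print(k,m.sum(),'mean',P.mean(0).round(1),'z',np.median(W[m][:,2]).round(1),'rect',np.round(e,1),np.round(s,1),round(a,1),'circ',np.round(cv2.minEnclosingCircle(P)[0],1))
    for k in ('foot_low','foot_tall'):
        x,y,z=guess[k]; m=(np.hypot(W[...,0]-x,W[...,1]-y)<40)&(abs(W[...,2]-90)<10); print(k,'pin',m.sum(),W[m].mean(0).round(1),W[m][:,2].max())
```

```text
top table z 23.820768931605244
foot_low 581 mean [ 591.8 -101.8] z 20.3 rect [ 590.8 -102.2] [67.9 73.4] 88.4 circ [ 591.2 -102.3]
foot_tall 621 mean [603.7  94.6] z 50.7 rect [603.4  94.6] [69.  69.5] 88.2 circ [604.6  94.9]
tall 267 mean [ 600.7 -312.7] z 60.0 rect [ 600.9 -312.6] [48.4 48.7] 73.7 circ [ 601.  -312.8]
short 251 mean [606.7 313.5] z 30.1 rect [606.8 313.5] [47.7 48.4] 47.3 circ [606.9 314.2]
steel 179 mean [ 443.2 -305. ] z 39.3 rect [ 442.2 -305.1] [44.5 54.8] 42.3 circ [ 442.  -304.8]
cop 166 mean [424.7 318.4] z 39.6 rect [424.4 318.9] [54.5 44. ] 76.5 circ [424.4 318.8]
tube 298 mean [427.2  -5.8] z 28.5 rect [428.2  -5.5] [79.9 25.8] 2.8 circ [428.1  -8.9]
foot_low pin 39 [ 592.4 -101.8   88.8] 97.25480713624324
foot_tall pin 36 [603.5  94.8  89.1] 96.482876126046
scene table z 26.051122949707292
foot_low 602 mean [595.8 -96.9] z 21.7 rect [592.8 -99.1] [71.3 71.4] 37.0 circ [590.5 -98.4]
foot_tall 729 mean [607.  98.] z 51.7 rect [603.8  97.7] [70.2 70.9] 70.5 circ [603.2  97.1]
tall 287 mean [ 601.3 -308.8] z 61.2 rect [ 600.2 -310. ] [49.1 48. ] 54.2 circ [ 600.1 -310.2]
short 368 mean [608.5 315.8] z 31.5 rect [607.2 316.4] [49.  48.3] 86.6 circ [607.1 316.7]
steel 149 mean [ 441.7 -301.2] z 40.1 rect [ 440.4 -302.4] [47.5 53.5] 42.6 circ [ 439.5 -302.4]
cop 193 mean [425.4 322.2] z 40.5 rect [424.5 321.8] [53.9 44.5] 75.2 circ [424.3 322.1]
tube 265 mean [428.5  -1.7] z 30.0 rect [428.  -2.] [79.1 26.5] 1.8 circ [427.9  -2. ]
foot_low pin 46 [594.4 -98.1  88.4] 97.11116583008004
foot_tall pin 52 [605.8  97.7  88.6] 93.99986954029873
```

The top view shows the blue foot at px (315,182), the red foot at (235,177) and the silver spacer at (402,176). The brass spacer is at (148,178), the steel block at (399,242) and the copper block at (146,251). The tube runs along world x between (274,183) and (280,312). The scene view agrees.

Next I spin the tool to ψ=0 and go above the tall spacer.

```bash
python3 -m handwheel '[0,0,0,5.9,0, 0,0,0,5.9,0, 0,0,0,5.9,0, 2.7,-1.33,0.4,0,0, 2.7,-1.33,0.4,0,0, 2.7,-1.33,0.4,0,0, 2.7,-1.33,0.4,0,0, 2.7,-1.33,0.4,0,0, 2.7,-1.33,0.4,0,0, 2.7,-1.33,0.4,0,0]' 60
python3 -m handwheel '[2.7,-1.33,0.4,0,0, 2.7,-1.33,0.4,0,0, 2.7,-1.33,0.4,0,0, 2.7,-1.33,0.4,0,0, 2.7,-1.33,0.4,0,0, 2.7,-1.33,0.4,0,0, 2.7,-1.33,0.4,0,0, 2.7,-1.33,0.4,0,0, 2.7,-1.33,0.4,0,0, 0,0,0,0,0]'
cat >> h.py <<'E'
def state():
    s=manip.read_state(); q=s['ee_rot']; psi=2*np.degrees(np.arctan2(q[1],q[0])); 
    print('t',round(s['time'],2),'tcp',s['eef_pos'].round(1),'psi',round(psi,2),'q',q.round(4),'F',s['contact_force'].round(1),'w',round(s['gripper_width'],1),'j6',s['joint_pos'][5].round(2))
    return s,psi
def go(x,y,z=None):
    s,psi=state(); d=np.r_[x,y]-s['eef_pos'][:2]; a=np.radians(psi)
    print('tool cm: tx %.2f ty %.2f'%((d@[np.cos(a),np.sin(a)])/10,(d@[np.sin(a),-np.cos(a)])/10), '' if z is None else 'tz %.2f'%((s['eef_pos'][2]-z)/10))
def slab(W,x,y,r,z0,z1):
    m=(np.hypot(W[...,0]-x,W[...,1]-y)<r)&(W[...,2]>z0)&(W[...,2]<z1); P=W[m]
    e,s,a=cv2.minAreaRect(P[:,:2].astype(np.float32))
    print('n',m.sum(),'mean',P.mean(0).round(1),'medz',np.median(P[:,2]).round(1),'rect',np.round(e,1),np.round(s,1),round(a,1),'circ',np.round(cv2.minEnclosingCircle(P[:,:2].astype(np.float32)),1) if 0 else np.round(cv2.minEnclosingCircle(P[:,:2].astype(np.float32))[0],1))
    return np.array(e)
E
python3 - <<'E'
from h import *
state(); c,im,d=shot('wrist','w1'); print(c['E'].round(2).tolist(),c['f'],(d==0).mean()); W=cloud(c,d);W[d==0]=np.nan
print(manip.landmark_of('wrist','spacer_tall_mid')[:1])
e=slab(W,600,-311,45,54,66); go(*e,35)
m=(np.hypot(W[...,0]-600,W[...,1]+311)<80)&(abs(W[...,2])<10); print('table',np.median(W[m][:,2]))
E
```

```text
time: 1.73
eef_pos: [357.4, -430.1, 214.2]
ee_rot: [1.0, -0.0, 0.0, 0.0]
contact_force: [-1.0, -0.7, -0.4]
gripper_width: 85.7
time: 2.57
eef_pos: [602.6, -308.3, 177.1]
ee_rot: [1.0, 0.002, 0.0, -0.0]
contact_force: [1.3, 0.5, -0.6]
gripper_width: 85.5
t 2.57 tcp [ 602.6 -308.3  177.1] psi 0.18 q [ 1.0e+00  1.5e-03  2.0e-04 -5.0e-04] F [ 1.3  0.5 -0.6] w 85.5 j6 1.03
[[0.0, -0.96, -0.29, 675.42], [-1.0, -0.0, 0.0, -308.19], [-0.0, 0.29, -0.96, 309.11], [0.0, 0.0, 0.0, 1.0]] 339.11931629461117 0.004111394557823129
[{'xyz': [4.4, -5.2, 289.0], 'p': 0.76}]
n 2492 mean [ 600.4 -312.8   60.1] medz 60.2 rect [ 599.4 -312.8] [49.2 49. ] 31.0 circ [ 599.3 -312.8]
t 2.67 tcp [ 599.6 -310.5  177.7] psi 0.08 q [ 1.e+00  7.e-04 -4.e-04 -2.e-04] F [-0.2 -0.6 -0.7] w 85.4 j6 1.02
tool cm: tx -0.02 ty 0.23 tz 14.27
table 0.39302232160756034
```

View pics/w1.png

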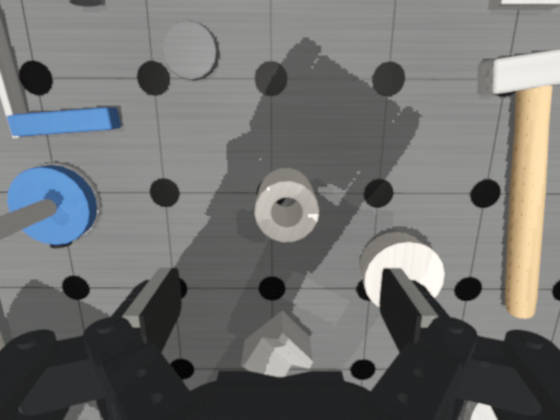

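The wrist view shows the silver spacer at px (287,205), centred between the fingers and free of neighbours. I descend and grip.

```bash
python3 -m handwheel '[0,0.2,2.4,0,0, 0,0,2.4,0,0, 0,0,2.4,0,0, 0,0,2.4,0,0, 0,0,2.4,0,0, 0,0,2.2,0,0, 0,0,0,0,0.2, 0,0,0,0,0.4, 0,0,0,0,0.6, 0,0,0,0,0.6]' 60
python3 -m handwheel '[0,0,0,0,0.8, 0,0,0,0,0.8, 0,0,0,0,0.8, 0,0,0,0,0.8, 0,0,0,0,0.8]'
python3 -m handwheel '[0,0,-2,0,0.8, 0,0,-3,0,0.8, 0,0,-4,0,0.8, 0,0,-3,0,0.8,0,0,0,0,0.8]'
python3 -c "
from h import *
go(592.5,-100,150)"
```

```text
time: 3.5
eef_pos: [599.8, -313.8, 38.6]
ee_rot: [1.0, -0.0, 0.001, 0.001]
contact_force: [-0.8, 1.1, 2.3]
gripper_width: 49.3
time: 3.92
eef_pos: [599.8, -313.8, 38.6]
ee_rot: [1.0, -0.0, 0.001, 0.001]
contact_force: [-3.3, 0.7, 7.1]
gripper_width: 49.3
time: 4.33
eef_pos: [601.6, -314.8, 164.2]
ee_rot: [1.0, -0.0, 0.005, 0.003]
contact_force: [1.5, -0.7, -4.5]
gripper_width: 48.8
t 4.33 tcp [ 601.6 -314.8  164.2] psi -0.0 q [ 1.     -0.      0.0047  0.003 ] F [ 1.5 -0.7 -4.5] w 48.8 j6 1.02
tool cm: tx -0.91 ty -21.48 tz 1.42
```

```bash
python3 -m handwheel '[-0.15,-2,0,0,0.8, -0.15,-2.8,0,0,0.8, -0.15,-2.8,0,0,0.8, -0.15,-2.4,0,0,0.8, 0,-1,0,0,0.8, 0,0,0,0,0.8, 0,0,0,0,0.8]'
python3 - <<'E'
from h import *
state(); c,im,d=shot('wrist','w2'); W=cloud(c,d);W[d==0]=np.nan
print('foot');e=slab(W,592,-100,48,16,26); print('pin');slab(W,592,-100,30,60,100);slab(W,592,-100,30,86,100)
print('held'); s=manip.read_state()['eef_pos']; slab(W,s[0],s[1],40,s[2]-60,s[2]-5); go(592.5,-100,150)
print([world(c,r['xyz']) for r in manip.landmark_of('wrist','foot_low_seat')[:1]])
E
```

```text
time: 4.92
eef_pos: [593.2, -203.3, 156.1]
ee_rot: [1.0, 0.0, -0.0, 0.0]
contact_force: [0.7, -0.4, -5.1]
gripper_width: 49.2
t 4.92 tcp [ 593.2 -203.3  156.1] psi 0.04 q [ 1.e+00  3.e-04 -1.e-04  1.e-04] F [ 0.7 -0.4 -5.1] w 49.2 j6 1.17
foot
n 4929 mean [ 593.9 -105.2   20.4] medz 20.4 rect [ 591.6 -102.7] [71.2 70.4] 37.7 circ [ 589.1 -102.3]
pin
n 897 mean [ 593.5 -105.2   81.2] medz 85.1 rect [ 591.4 -102.4] [15.7 15.6] 55.9 circ [ 591.4 -102. ]
n 394 mean [ 592.2 -103.6   89.5] medz 89.2 rect [ 591.4 -102.5] [14.7 14.1] 30.7 circ [ 591.1 -102.2]
held
n 2319 mean [ 605.4 -203.2  139. ] medz 140.5 rect [ 600.9 -202.9] [37.4 39.6] 42.4 circ [ 600.2 -203.1]
t 4.97 tcp [ 593.2 -203.9  156.1] psi -0.01 q [ 1.e+00 -1.e-04 -0.e+00  2.e-04] F [ 0.1 -0.3 -5.4] w 48.9 j6 1.17
tool cm: tx -0.07 ty -10.39 tz 0.61
[array([ 592.46118134, -102.30471388,   23.69530414])]
```

View pics/w2.png

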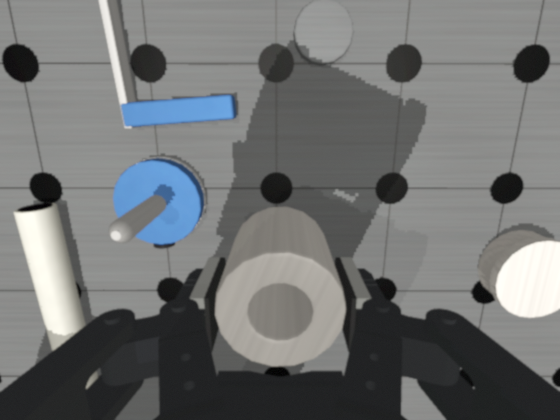

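The pin end is at px (122,232) and the held spacer is centred in the jaws at (280,310). I move over the pin and lower it, taking the last part slowly.

```bash
python3 -m handwheel '[0,-2,0,0,0.8, 0,-2.8,0,0,0.8, -0.1,-2.8,0,0,0.8, 0,-2,0,0,0.8, -0.06,-0.55,0,0,0.8, 0,0,0,0,0.8,0,0,0,0,0.8]'
python3 -c "
from h import *
go(591.5,-102,58.6)"
```

```text
time: 5.6
eef_pos: [591.8, -102.8, 156.3]
ee_rot: [1.0, -0.0, 0.0, 0.0]
contact_force: [0.1, -0.5, -5.9]
gripper_width: 49.3
t 5.6 tcp [ 591.8 -102.8  156.3] psi -0.03 q [ 1.e+00 -2.e-04  1.e-04  2.e-04] F [ 0.1 -0.5 -5.9] w 49.3 j6 1.32
tool cm: tx -0.03 ty -0.08 tz 9.77
```

```bash
python3 -m handwheel '[-0.03,-0.06,1.5,0,0.8, 0,0,1.8,0,0.8, 0,0,1.8,0,0.8, 0,0,1.8,0,0.8, 0,0,1.5,0,0.8, 0,0,0.7,0,0.8, 0,0,0,0,0.8, 0,0,0,0,0.8]'; python3 -c "
from h import *
go(591.5,-102,58.6)"
```

```text
time: 6.27
eef_pos: [591.6, -102.0, 65.6]
ee_rot: [1.0, -0.001, 0.0, 0.0]
contact_force: [0.8, 0.4, -5.6]
gripper_width: 48.8
t 6.27 tcp [ 591.6 -102.    65.6] psi -0.06 q [ 1.e+00 -5.e-04  1.e-04  1.e-04] F [ 0.8  0.4 -5.6] w 48.8 j6 1.32
tool cm: tx -0.01 ty -0.00 tz 0.70
```

```bash
python3 -m handwheel '[0,0,0.2,0,0.8, 0,0,0.2,0,0.8, 0,0,0.1,0,0.8, 0,0,0,0,0.8]'; python3 -m handwheel '[0,0,0.1,0,0.8, 0,0,0,0,0.8]';python3 -m handwheel '[0,0,0.1,0,0.8, 0,0,0,0,0.8]'; python3 -m handwheel '[0,0,0.1,0,0.8, 0,0,0,0,0.8]'
```

```text
time: 6.6
eef_pos: [591.4, -101.1, 60.5]
ee_rot: [1.0, -0.0, 0.0, 0.0]
contact_force: [1.0, -0.4, -6.0]
gripper_width: 49.0
time: 6.77
eef_pos: [591.3, -101.1, 59.3]
ee_rot: [1.0, 0.0, 0.0, 0.0]
contact_force: [0.5, 0.6, -6.4]
gripper_width: 49.4
time: 6.93
eef_pos: [591.5, -101.1, 58.6]
ee_rot: [1.0, -0.0, 0.0, 0.0]
contact_force: [-2.1, -0.7, -0.9]
gripper_width: 49.0
time: 7.1
eef_pos: [591.5, -101.1, 58.6]
ee_rot: [1.0, -0.0, 0.0, 0.0]
contact_force: [-6.5, 2.9, 11.4]
gripper_width: 48.7
```

```bash
python3 -m handwheel '[0,0,0,0,0.5, 0,0,0,0,0.3, 0,0,0,0,0.1, 0,0,0,0,0, 0,0,0,0,0, 0,0,-1.5,0,0, 0,0,-3,0,0, 0,0,-3.5,0,0, 0,0,-2.5,0,0]'
python3 -m handwheel '[0,-2,0,0,0, 0,-3.6,0,0,0, 0,-3.8,0,0,0, 0.3,-3.8,0,0,0, 0.3,-3.8,0,0,0, 0.3,-3.8,0,0,0, 0.3,-3.8,0,0,0, 0.3,-3.8,0,0,0, 0,-3.8,0,0,0, 0,-3.8,0,0,0]'
python3 -m handwheel '[0,-3.4,0,0,0, 0,-1.8,0,0,0, 0,0,0,0,0, 0,0,0,0,0]'
python3 - <<'E'
from h import *
state(); c,im,d=shot('wrist','w3'); W=cloud(c,d);W[d==0]=np.nan
e=slab(W,607,314,45,25,36); go(*e,13)
c,im,d=shot('top'); W=cloud(c,d); print('placed'); slab(W,592,-102,40,70,84)
E
```

```text
time: 7.85
eef_pos: [591.8, -101.2, 164.8]
ee_rot: [1.0, -0.0, 0.001, 0.0]
contact_force: [-0.4, -0.3, 0.6]
gripper_width: 85.5
time: 8.68
eef_pos: [606.2, 260.8, 162.3]
ee_rot: [1.0, -0.0, 0.0, -0.0]
contact_force: [0.7, -0.9, -1.0]
gripper_width: 85.3
time: 9.02
eef_pos: [606.1, 311.5, 161.9]
ee_rot: [1.0, 0.001, -0.0, 0.0]
contact_force: [-0.5, 0.1, 0.1]
gripper_width: 85.3
t 9.02 tcp [606.1 311.5 161.9] psi 0.09 q [ 1.e+00  7.e-04 -1.e-04  1.e-04] F [-0.5  0.1  0.1] w 85.3 j6 1.98
n 2230 mean [606.5 314.9  30.1] medz 30.3 rect [605.7 314.9] [48.9 48.8] 55.0 circ [605.5 314.8]
t 9.07 tcp [606.3 310.5 162. ] psi 0.01 q [ 1.e+00  1.e-04 -2.e-04  2.e-04] F [0.7 0.6 0.6] w 85.5 j6 1.98
tool cm: tx -0.06 ty -0.44 tz 14.90
placed
n 267 mean [ 592.6 -101.1   79.8] medz 80.0 rect [ 593.4 -101. ] [48.3 47.8] 0.4 circ [ 593.1 -101.7]
```

Tall spacer seated: its top reads z=80. Now the short one.

```bash
python3 -m handwheel '[0,-0.4,2.2,0,0, 0,0,2.6,0,0, 0,0,2.6,0,0, 0,0,2.6,0,0, 0,0,2.4,0,0, 0,0,1.5,0,0, 0,0,0.6,0,0, 0,0,0,0,0, 0,0,0,0,0.4, 0,0,0,0,0.6]'
python3 -m handwheel '[0,0,0,0,0.8, 0,0,0,0,0.8, 0,0,0,0,0.8, 0,0,0,0,0.8, 0,0,0,0,0.8]'
python3 -m handwheel '[0,0,-0.5,0,0.8, 0,0,-2,0,0.8, 0,0,-3.5,0,0.8, 0,0,-3.5,0,0.8, 0,0,-2.5,0,0.8, 0,0,0,0,0.8]'
python3 -c "
from h import *
go(605,150,140)"
```

```text
time: 9.95
eef_pos: [607.3, 315.1, 19.0]
ee_rot: [1.0, -0.0, 0.001, -0.0]
contact_force: [-0.6, -1.1, 0.0]
gripper_width: 63.7
time: 10.37
eef_pos: [607.1, 315.0, 19.4]
ee_rot: [1.0, 0.0, 0.001, -0.0]
contact_force: [-2.7, -3.0, 10.1]
gripper_width: 48.6
time: 10.87
eef_pos: [608.6, 316.0, 144.0]
ee_rot: [1.0, 0.0, 0.004, -0.002]
contact_force: [0.2, 0.3, -2.7]
gripper_width: 48.1
t 10.87 tcp [608.6 316.  144. ] psi 0.0 q [ 1.      0.      0.0043 -0.0019] F [ 0.2  0.3 -2.7] w 48.1 j6 1.98
tool cm: tx -0.36 ty 16.60 tz 0.40
```

```bash
python3 -m handwheel '[0,2,0,0,0.8, -0.1,2.8,0,0,0.8, -0.1,3,0,0,0.8, -0.1,2.8,0,0,0.8, 0,1.5,0,0,0.8, 0,0,0,0,0.8, 0,0,0,0,0.8]'
python3 - <<'E'
from h import *
state(); c,im,d=shot('wrist','w4'); W=cloud(c,d);W[d==0]=np.nan
print('foot');e=slab(W,604,96,48,46,56); print('pin');slab(W,604,96,30,65,100);e=slab(W,604,96,30,86,100)
go(*e,150)
c,im,d=shot('top'); W=cloud(c,d); print('top pin'); slab(W,604,96,30,70,100)
E
```

```text
time: 11.45
eef_pos: [603.3, 193.5, 136.9]
ee_rot: [1.0, -0.001, -0.0, -0.0]
contact_force: [-1.1, 0.5, -3.5]
gripper_width: 48.6
t 11.45 tcp [603.3 193.5 136.9] psi -0.08 q [ 1.e+00 -7.e-04 -3.e-04 -1.e-04] F [-1.1  0.5 -3.5] w 48.6 j6 1.81
foot
n 7176 mean [606.1  98.3  50.3] medz 50.4 rect [602.8  95.3] [72.2 70.9] 80.7 circ [602.7  95.1]
pin
n 1001 mean [605.2  98.7  82.7] medz 85.8 rect [603.1  96.1] [15.7 15.8] 89.1 circ [602.6  95.9]
n 473 mean [604.1  97.2  89.4] medz 89.3 rect [603.4  96.2] [13.6 14.7] 69.0 circ [602.9  95.9]
t 11.5 tcp [603.3 194.3 137. ] psi -0.03 q [ 1.e+00 -2.e-04 -2.e-04 -1.e-04] F [-0.7  0.4 -3.2] w 48.3 j6 1.81
tool cm: tx 0.01 ty 9.81 tz -1.30
top pin
n 41 mean [603.2  94.1  87.5] medz 88.3 rect [603.8  94.8] [14.3 14.9] 23.7 circ [604.   94.8]
```

View pics/w4.png

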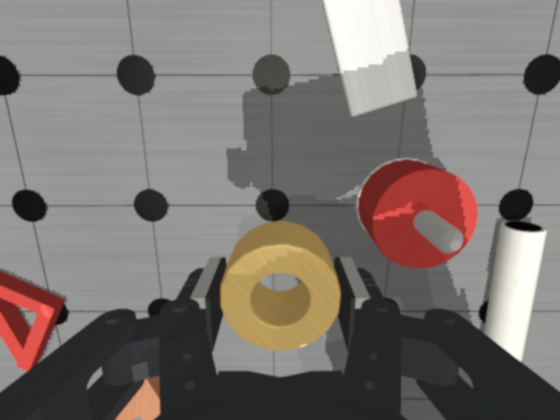

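The held brass ring is centred at px (280,300) and the red pin end is at (450,240).

```bash
python3 -m handwheel '[0,2,0,0,0.8, 0.1,2.7,0,0,0.8, 0,2.6,0,0,0.8, 0,2,0,0,0.8, 0,0.5,0,0,0.8, 0,0,0,0,0.8,0,0,0,0,0.8]'
python3 -m handwheel '[0,0,1,0,0.8, 0,0,1.5,0,0.8, 0,0,1.5,0,0.8, 0,0,1,0,0.8, 0,0,0.9,0,0.8, 0,0,0,0,0.8,0,0,0,0,0.8]'; python3 -c "
from h import *
go(604.3,95.6,69.4)"
```

```text
time: 12.13
eef_pos: [604.4, 97.0, 137.2]
ee_rot: [1.0, 0.0, -0.0, -0.0]
contact_force: [0.1, -1.2, -3.4]
gripper_width: 48.1
time: 12.72
eef_pos: [604.3, 96.2, 78.0]
ee_rot: [1.0, 0.0, -0.0, 0.0]
contact_force: [0.7, -0.7, -2.6]
gripper_width: 48.4
t 12.72 tcp [604.3  96.2  78. ] psi 0.02 q [ 1.e+00  2.e-04 -3.e-04  0.e+00] F [ 0.7 -0.7 -2.6] w 48.4 j6 1.65
tool cm: tx 0.00 ty 0.06 tz 0.86
```

```bash
python3 -m handwheel '[0,0.05,0.2,0,0.8, 0,0,0.2,0,0.8, 0,0,0.2,0,0.8, 0,0,0,0,0.8]'; python3 -m handwheel '[0,0,0.1,0,0.8, 0,0,0,0,0.8]';python3 -m handwheel '[0,0,0.1,0,0.8, 0,0,0,0,0.8]'; python3 -m handwheel '[0,0,0.1,0,0.8, 0,0,0,0,0.8]'
```

```text
time: 13.05
eef_pos: [604.3, 95.3, 72.2]
ee_rot: [1.0, -0.0, 0.0, -0.0]
contact_force: [-0.1, 0.1, -4.0]
gripper_width: 48.3
time: 13.22
eef_pos: [604.3, 95.3, 71.3]
ee_rot: [1.0, -0.0, -0.0, 0.0]
contact_force: [-0.5, 0.1, -3.1]
gripper_width: 48.7
time: 13.38
eef_pos: [604.3, 95.3, 70.2]
ee_rot: [1.0, -0.0, -0.0, 0.0]
contact_force: [0.1, -0.9, -3.4]
gripper_width: 48.7
time: 13.55
eef_pos: [604.4, 95.4, 69.5]
ee_rot: [1.0, -0.0, 0.0, 0.0]
contact_force: [-1.2, 0.9, -1.3]
gripper_width: 48.6
```

```bash
python3 -m handwheel '[0,0,0.05,0,0.8, 0,0,0,0,0.6, 0,0,0,0,0.3, 0,0,0,0,0.1, 0,0,0,0,0, 0,0,0,0,0, 0,0,-1.5,0,0, 0,0,-3,0,0, 0,0,-3,0,0, 0,0,-1.5,0,0]'
python3 -m handwheel '[-1.5,-2,0,0,0, -2.4,-3.0,0,0,0, -2.4,-3.0,0,0,0, -2.4,-3.0,0,0,0, -2.4,-3.0,0,0,0, -2.4,-3.0,0,0,0, -2.4,-3.0,0,0,0, -1.4,-1.7,0,0,0, 0,0,0,0,0]'
python3 -m handwheel '[0,0,0,7,0, 0,0,0,7,0, 0,0,0,0,0, 0,0,0,0,0]'
python3 - <<'E'
from h import *
state(); c,im,d=shot('wrist','w5'); W=cloud(c,d);W[d==0]=np.nan
e=slab(W,424,320,45,25,48); go(*e,16)
m=(np.hypot(W[...,0]-424,W[...,1]-320)<45)&(W[...,2]>37.5)&(W[...,2]<48); P=W[m][:,:2]; print(np.degrees(np.arctan2(*np.linalg.svd(P-P.mean(0),full_matrices=0)[2][0][::-1])))
c,im,d=shot('top'); W=cloud(c,d); print('placed'); slab(W,604,96,40,70,84)
E
```

```text
time: 14.38
eef_pos: [605.5, 95.5, 162.2]
ee_rot: [1.0, -0.0, 0.002, -0.0]
contact_force: [-0.3, 0.3, 0.5]
gripper_width: 85.3
time: 15.13
eef_pos: [428.9, 315.1, 158.9]
ee_rot: [1.0, 0.002, -0.0, -0.0]
contact_force: [0.3, -0.9, 0.1]
gripper_width: 85.4
time: 15.47
eef_pos: [431.7, 312.2, 158.8]
ee_rot: [0.993, -0.12, 0.0, -0.0]
contact_force: [0.1, 1.1, 0.1]
gripper_width: 85.4
t 15.47 tcp [431.7 312.2 158.8] psi -13.81 q [ 9.927e-01 -1.202e-01  1.000e-04 -0.000e+00] F [0.1 1.1 0.1] w 85.4 j6 2.35
n 3192 mean [424.1 319.7  35. ] medz 35.9 rect [422.5 320. ] [54.1 44.9] 75.8 circ [422.4 320. ]
t 15.52 tcp [431.7 312.1 158.8] psi -13.79 q [ 0.9928 -0.12    0.      0.    ] F [ 0.5 -0.2  0.1] w 85.5 j6 2.35
tool cm: tx -1.08 ty -0.55 tz 14.28
-103.86539131378223
placed
n 263 mean [603.8  94.5  79.8] medz 80.2 rect [604.1  94.9] [48.4 48.4] 18.3 circ [604.1  95.2]
```

View pics/w5.png

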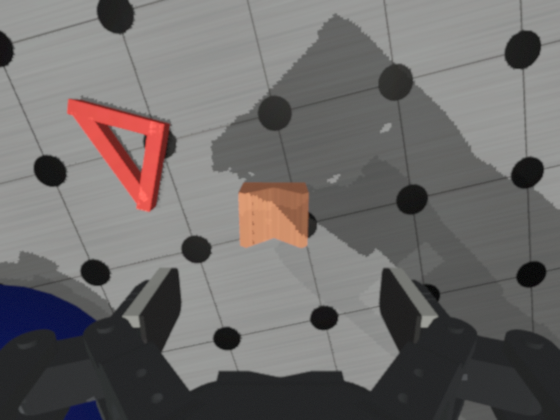

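The view shows the copper block at px (273,215) with its groove along the tool's x, and free space either side for the fingers. The short spacer's top reads z=80. I grip the sides.

```bash
python3 -m handwheel '[-1.05,-0.55,2.2,0,0, 0,0,2.6,0,0, 0,0,2.6,0,0, 0,0,2.6,0,0, 0,0,2.2,0,0, 0,0,1.5,0,0, 0,0,0.6,0,0, 0,0,0,0,0, 0,0,0,0,0.3, 0,0,0,0,0.6]'
python3 -m handwheel '[0,0,0,0,0.8, 0,0,0,0,0.8, 0,0,0,0,0.8, 0,0,0,0,0.8, 0,0,0,0,0.8]'
python3 -c "
from h import *
state()"
python3 -m handwheel '[0,0,-0.5,0,0.8, 0,0,-2,0,0.8, 0,0,-3.5,0,0.8, 0,0,-3.5,0,0.8, 0,0,-3.5,0,0.8, 0,0,-3,0,0.8, 0,0,-1,0,0.8,  0,0,0,0,0.8,0,0,0,0,0.8]'
python3 -c "
from h import *
state()"
```

```text
time: 16.4
eef_pos: [423.1, 320.6, 16.8]
ee_rot: [0.993, -0.122, 0.001, -0.001]
contact_force: [0.2, 0.8, -0.7]
gripper_width: 63.9
time: 16.82
eef_pos: [423.0, 320.5, 17.1]
ee_rot: [0.993, -0.122, 0.001, -0.0]
contact_force: [-1.8, -2.5, 7.0]
gripper_width: 53.2
t 16.82 tcp [423.  320.5  17.1] psi -13.98 q [ 9.926e-01 -1.217e-01  7.000e-04 -5.000e-04] F [-1.8 -2.5  7. ] w 53.2 j6 2.38
time: 17.57
eef_pos: [421.9, 319.9, 184.7]
ee_rot: [0.993, -0.122, -0.0, 0.0]
contact_force: [0.9, 0.2, -6.9]
gripper_width: 53.1
t 17.57 tcp [421.9 319.9 184.7] psi -14.0 q [ 9.925e-01 -1.219e-01 -5.000e-04  4.000e-04] F [ 0.9  0.2 -6.9] w 53.1 j6 2.38
```

```bash
python3 -m handwheel '[0,0,0,-7.1,0.8, 0,0,0,-7.1,0.8, 0,0,0,-7.1,0.8, 0,0,0,-7.1,0.8, 0,0,0,-7.1,0.8, 0,0,0,-7.1,0.8, 0,0,0,-7.1,0.8, 0,0,0,-7.1,0.8, 0,0,0,-7.1,0.8, 0,0,0,-7.1,0.8]'
python3 -m handwheel '[0,0,0,-7.1,0.8, 0,0,0,-7.1,0.8, 0,0,0,-7.1,0.8, 0,0,0,-7.1,0.8, 0,0,0,-1.26,0.8, 0,0,0,0,0.8,0,0,0,0,0.8]'
python3 -c "
from h import *
go(603.5,95.4,130)"
```

```text
time: 18.4
eef_pos: [421.4, 319.6, 182.9]
ee_rot: [0.877, 0.48, -0.002, 0.0]
contact_force: [0.8, -0.5, -6.2]
gripper_width: 53.0
time: 18.98
eef_pos: [422.1, 320.0, 184.5]
ee_rot: [0.729, 0.685, -0.001, -0.0]
contact_force: [-1.2, -0.9, -5.9]
gripper_width: 52.9
t 18.98 tcp [422.1 320.  184.5] psi 86.44 q [ 7.287e-01  6.848e-01 -1.100e-03 -2.000e-04] F [-1.2 -0.9 -5.9] w 52.9 j6 0.62
tool cm: tx -21.29 ty 19.50 tz 5.45
```

```bash
python3 -m handwheel '[-1.5,1.4,0,-0.2,0.8, -2.6,2.4,0,0,0.8, -2.8,2.6,0,0,0.8, -2.8,2.6,0,0,0.8, -2.8,2.6,0,0,0.8, -2.8,2.6,0,0,0.8, -2.6,2.4,0,0,0.8, -1.8,1.6,0,0,0.8, -1.3,1.1,0,0,0.8, 0,0,0,0,0.8]'
python3 -m handwheel '[0,0,0,0,0.8,0,0,0,0,0.8]'
python3 - <<'E'
from h import *
s,psi=state(); c,im,d=shot('wrist','w6'); W=cloud(c,d);W[d==0]=np.nan
print('sp');slab(W,603,95,35,74,84);print('pin');slab(W,603,95,20,86,98)
go(603.5,95.4,97.1)
E
```

```text
time: 19.82
eef_pos: [605.0, 97.5, 185.0]
ee_rot: [0.728, 0.686, -0.0, 0.0]
contact_force: [0.6, 0.2, -6.1]
gripper_width: 53.4
time: 19.98
eef_pos: [602.9, 100.7, 185.4]
ee_rot: [0.726, 0.687, -0.0, -0.0]
contact_force: [0.3, 0.9, -5.9]
gripper_width: 53.0
t 19.98 tcp [602.9 100.7 185.4] psi 86.82 q [ 7.264e-01  6.872e-01 -4.000e-04 -5.000e-04] F [ 0.3  0.9 -5.9] w 53.0 j6 0.14
sp
n 1678 mean [602.7 106.8  79.9] medz 80.1 rect [602.5 105.8] [29.6 49.6] 86.5 circ [602.   96.4]
pin
n 186 mean [602.3  99.   89. ] medz 88.5 rect [602.1  98.9] [ 8.4 15.1] 86.8 circ [602.  96.]
t 20.03 tcp [602.9 100.9 185.6] psi 86.86 q [ 7.262e-01  6.875e-01 -2.000e-04 -3.000e-04] F [-0.   0.2 -6.4] w 53.4 j6 0.14
tool cm: tx -0.55 ty 0.09 tz 8.85
```

View pics/w6.png

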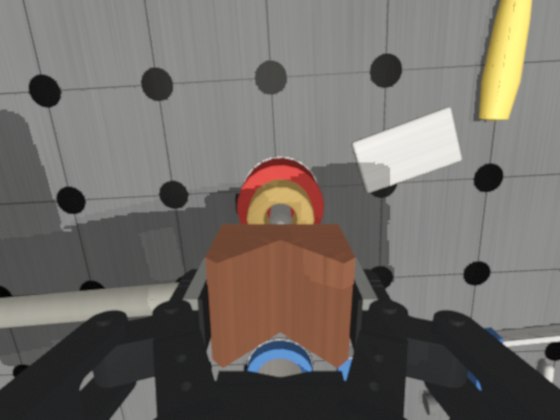

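The wrist view shows the copper block with its groove along the approach line, above the brass spacer and pin at px (280,212).

```bash
python3 -m handwheel '[-0.5,0.03,1,0.15,0.8, 0,0,1.8,0,0.8, 0,0,2,0,0.8, 0,0,1.2,0,0.8, 0,0,0,0,0.8, 0,0,0,0,0.8]'; python3 -c "
from h import *
go(603,95.4,97.1)"
```

```text
time: 20.53
eef_pos: [603.4, 95.1, 125.4]
ee_rot: [0.727, 0.687, -0.0, -0.0]
contact_force: [0.0, 0.1, -5.8]
gripper_width: 53.0
t 20.53 tcp [603.4  95.1 125.4] psi 86.72 q [ 7.271e-01  6.866e-01 -5.000e-04 -4.000e-04] F [ 0.   0.1 -5.8] w 53.0 j6 0.14
tool cm: tx 0.02 ty -0.04 tz 2.83
```

```bash
python3 -m handwheel '[0,0,0.8,0,0.8, 0,0,0.7,0,0.8, 0,0,0.5,0,0.8, 0,0,0.3,0,0.8, 0,0,0,0,0.8, 0,0,0,0,0.8]'; python3 -m handwheel '[0,0,0.2,0,0.8, 0,0,0,0,0.8]';python3 -m handwheel '[0,0,0.1,0,0.8, 0,0,0,0,0.8]'; python3 -m handwheel '[0,0,0.1,0,0.8, 0,0,0,0,0.8]'
```

```text
time: 21.03
eef_pos: [603.7, 94.9, 102.8]
ee_rot: [0.727, 0.686, -0.0, -0.0]
contact_force: [-0.0, 0.6, -5.7]
gripper_width: 53.5
time: 21.2
eef_pos: [603.7, 95.0, 100.8]
ee_rot: [0.727, 0.686, 0.0, 0.0]
contact_force: [-0.1, 0.0, -5.6]
gripper_width: 52.8
time: 21.37
eef_pos: [603.6, 94.9, 99.8]
ee_rot: [0.727, 0.686, -0.0, 0.0]
contact_force: [0.0, -0.7, -6.5]
gripper_width: 53.1
time: 21.53
eef_pos: [603.7, 94.9, 98.7]
ee_rot: [0.727, 0.686, -0.0, -0.0]
contact_force: [-0.4, -0.0, -5.6]
gripper_width: 53.1
```

```bash
python3 -m handwheel '[0,0,0.1,0,0.8, 0,0,0,0,0.8]'; python3 -m handwheel '[0,0,0.05,0,0.8, 0,0,0,0,0.8]'; python3 -m handwheel '[0,0,0.05,0,0.8, 0,0,0,0,0.8]'
```

```text
time: 21.7
eef_pos: [603.6, 94.9, 97.6]
ee_rot: [0.727, 0.686, -0.0, -0.0]
contact_force: [0.6, 0.1, -6.6]
gripper_width: 53.2
time: 21.87
eef_pos: [603.7, 94.9, 97.3]
ee_rot: [0.727, 0.686, 0.0, 0.0]
contact_force: [0.7, -0.1, -6.4]
gripper_width: 52.9
time: 22.03
eef_pos: [603.7, 95.0, 97.2]
ee_rot: [0.727, 0.686, 0.0, 0.0]
contact_force: [-3.3, -0.7, 1.0]
gripper_width: 53.2
```

```bash
python3 -m handwheel '[0,0,0,0,0.6, 0,0,0,0,0.3, 0,0,0,0,0.1, 0,0,0,0,0, 0,0,0,0,0, 0,0,-1,0,0, 0,0,-2.5,0,0, 0,0,-3,0,0, 0,0,-2,0,0, 0,0,0,0,0]'
python3 -m handwheel '[-2,-0.6,0,0,0, -3.4,-1.2,0,0,0, -3.7,-1.3,0,0,0, -3.7,-1.3,0,0,0, -3.7,-1.3,0,0,0, -3.7,-1.3,0,0,0, -3.7,-1.3,0,0,0, -3.7,-1.3,0,0,0, -3.7,-1.3,0,0,0, -3.7,-1.3,0,0,0]'
python3 -m handwheel '[-3.4,-1.1,0,0,0, -2,-0.6,0,0,0, 0,0,0,7.1,0, 0,0,0,7.1,0, 0,0,0,7.1,0, 0,0,0,7.1,0, 0,0,0,7.1,0, 0,0,0,7.1,0, 0,0,0,1.7,0, 0,0,0,0,0]'
python3 - <<'E'
from h import *
state(); c,im,d=shot('wrist','w7'); W=cloud(c,d);W[d==0]=np.nan
e=slab(W,441,-304,45,25,48); go(*e,16)
c,im,d=shot('top'); W=cloud(c,d); print('placed'); slab(W,604,96,40,100,130)
E
```

```text
time: 22.87
eef_pos: [605.7, 95.2, 187.2]
ee_rot: [0.727, 0.686, 0.003, 0.002]
contact_force: [-0.1, 0.2, 0.9]
gripper_width: 85.2
time: 23.7
eef_pos: [460.6, -249.0, 182.0]
ee_rot: [0.727, 0.687, 0.0, 0.0]
contact_force: [0.1, 0.5, 0.1]
gripper_width: 85.4
time: 24.53
eef_pos: [441.6, -300.3, 181.8]
ee_rot: [0.933, 0.361, -0.0, -0.0]
contact_force: [0.8, 0.3, -0.3]
gripper_width: 85.3
t 24.53 tcp [ 441.6 -300.3  181.8] psi 42.32 q [ 0.9326  0.361  -0.     -0.    ] F [ 0.8  0.3 -0.3] w 85.3 j6 0.15
n 2756 mean [ 440.6 -304.1   35. ] medz 36.1 rect [ 439.5 -304.9] [44.5 54.1] 42.3 circ [ 439.9 -304.6]
t 24.58 tcp [ 441.6 -300.4  181.8] psi 42.46 q [ 0.9321  0.3622 -0.     -0.    ] F [ 1.1 -0.1 -0.7] w 85.4 j6 0.15
tool cm: tx -0.46 ty 0.20 tz 16.58
placed
n 451 mean [604.7  94.  113.4] medz 114.2 rect [604.9  94.2] [44.5 54.3] 85.7 circ [605.5  94.7]
```

View pics/w7.png

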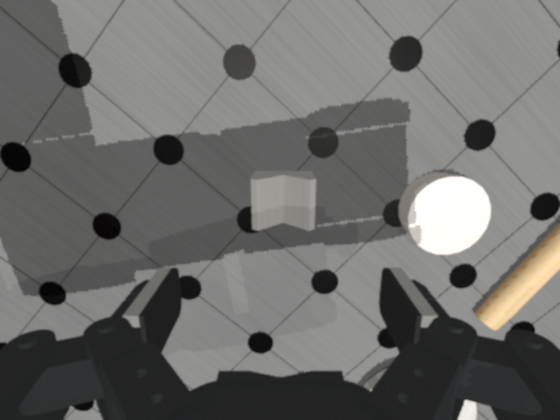

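The steel block is at px (284,200) with its groove along the tool's x, and the white cylinder at px 400 and beyond is clear of the fingers.

```bash
python3 -m handwheel '[-0.43,0.2,2.2,0,0, 0,0,3,0,0, 0,0,3,0,0, 0,0,3,0,0, 0,0,2.7,0,0, 0,0,1.8,0,0, 0,0,0.8,0,0, 0,0,0,0,0, 0,0,0,0,0.3, 0,0,0,0,0.6]'
python3 -m handwheel '[0,0,0,0,0.8, 0,0,0,0,0.8, 0,0,0,0,0.8, 0,0,0,0,0.8, 0,0,0,0,0.8]'
python3 -m handwheel '[0,0,-0.5,0,0.8, 0,0,-2,0,0.8, 0,0,-3.5,0,0.8, 0,0,-3.5,0,0.8, 0,0,-3.5,0,0.8, 0,0,-3,0,0.8, 0,0,-1,0,0.8,  0,0,0,0,0.8,0,0,0,0,0.8]'
python3 -m handwheel '[0,0,0,-7.1,0.8, 0,0,0,-7.1,0.8, 0,0,0,-7.1,0.8, 0,0,0,-7.1,0.8, 0,0,0,-7.1,0.8, 0,0,0,-7.1,0.8, 0,0,0,-1.7,0.8, 0,0,0,0,0.8,0,0,0,0,0.8]'
python3 -c "
from h import *
go(592,-125,110)"
```

```text
time: 25.47
eef_pos: [440.5, -305.3, 18.1]
ee_rot: [0.932, 0.362, 0.0, 0.001]
contact_force: [0.6, -0.3, 1.5]
gripper_width: 63.8
time: 25.88
eef_pos: [440.4, -305.2, 18.4]
ee_rot: [0.932, 0.362, 0.001, 0.001]
contact_force: [-1.8, 0.8, 6.9]
gripper_width: 52.8
time: 26.63
eef_pos: [439.3, -304.3, 185.7]
ee_rot: [0.932, 0.362, -0.0, -0.0]
contact_force: [0.4, -0.2, -5.7]
gripper_width: 53.3
time: 27.38
eef_pos: [439.1, -304.2, 184.8]
ee_rot: [0.728, 0.686, -0.0, -0.002]
contact_force: [-0.4, 0.6, -6.9]
gripper_width: 52.9
t 27.38 tcp [ 439.1 -304.2  184.8] psi 86.61 q [ 7.277e-01  6.859e-01 -2.000e-04 -1.700e-03] F [-0.4  0.6 -6.9] w 52.9 j6 -0.63
tool cm: tx 18.79 ty 14.20 tz 7.48
```

```bash
python3 -m handwheel '[1.3,1,0,0,0.8, 2.5,1.9,0,0,0.8, 2.8,2.1,0,0,0.8, 2.8,2.1,0,0,0.8, 2.8,2.1,0,0,0.8, 2.8,2.1,0,0,0.8, 2.3,1.7,0,0,0.8, 1.5,1.2,0,0,0.8, 0,0,0,0,0.8, 0,0,0,0,0.8]'
python3 - <<'E'
from h import *
s,psi=state(); c,im,d=shot('wrist','w8'); W=cloud(c,d);W[d==0]=np.nan
print('sp');slab(W,592,-102,40,74,84);print('pin');slab(W,592,-102,20,86,98)
print('copper');slab(W,603,95,40,100,128)
go(591.8,-102,98.4)
E
```

```text
time: 28.22
eef_pos: [592.3, -124.3, 185.4]
ee_rot: [0.727, 0.687, -0.001, -0.001]
contact_force: [0.2, 0.6, -6.6]
gripper_width: 53.1
t 28.22 tcp [ 592.3 -124.3  185.4] psi 86.73 q [ 7.270e-01  6.866e-01 -6.000e-04 -9.000e-04] F [ 0.2  0.6 -6.6] w 53.1 j6 -0.23
sp
n 2964 mean [590.8 -99.7  80. ] medz 80.2 rect [ 590.6 -100.4] [49.2 49. ] 4.8 circ [ 590.6 -101. ]
pin
n 333 mean [ 590.6 -100.9   89.4] medz 89.3 rect [ 590.4 -101.5] [13.9 14.6] 47.9 circ [ 590.6 -101.3]
copper
n 0 mean [nan nan nan] medz nan rect [0. 0.] [0. 0.] 0.0 circ [0. 0.]
t 28.27 tcp [ 591.9 -125.1  185.5] psi 86.68 q [ 7.273e-01  6.863e-01 -6.000e-04 -9.000e-04] F [-0.6 -0.5 -5.9] w 53.1 j6 -0.23
tool cm: tx 2.30 ty -0.14 tz 8.71h.py:26: RuntimeWarning: Mean of empty slice.
  print('n',m.sum(),'mean',P.mean(0).round(1),'medz',np.median(P[:,2]).round(1),'rect',np.round(e,1),np.round(s,1),round(a,1),'circ',np.round(cv2.minEnclosingCircle(P[:,:2].astype(np.float32)),1) if 0 else np.round(cv2.minEnclosingCircle(P[:,:2].astype(np.float32))[0],1))
  ret = um.true_divide(
  return _methods._mean(a, axis=axis, dtype=dtype,
  ret = ret.dtype.type(ret / rcount)
```

View pics/w8.png

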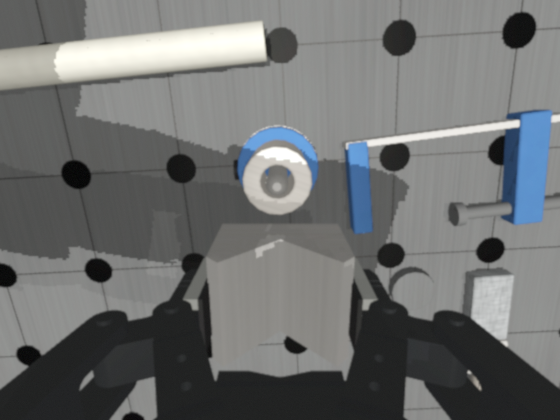

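The held steel block is aligned with the spacer and pin at px (278,180). I set it down.

```bash
python3 -m handwheel '[1.15,-0.1,0,0,0.8, 1.15,-0.05,0,0,0.8, 0,0,1.5,0,0.8, 0,0,2,0,0.8, 0,0,1.8,0,0.8, 0,0,0.8,0,0.8, 0,0,0,0,0.8, 0,0,0,0,0.8]'; python3 -c "
from h import *
go(591.6,-101.8,98.4)"
```

```text
time: 28.93
eef_pos: [592.3, -102.1, 126.2]
ee_rot: [0.727, 0.686, -0.0, -0.0]
contact_force: [1.0, 0.3, -5.9]
gripper_width: 53.1
t 28.93 tcp [ 592.3 -102.1  126.2] psi 86.69 q [ 0.7273  0.6864 -0.     -0.    ] F [ 1.   0.3 -5.9] w 53.1 j6 -0.19
tool cm: tx 0.03 ty -0.07 tz 2.78
```

```bash
python3 -m handwheel '[0.03,-0.05,0.8,0,0.8, 0,0,0.7,0,0.8, 0,0,0.5,0,0.8, 0,0,0.3,0,0.8, 0,0,0,0,0.8, 0,0,0,0,0.8]'; python3 -m handwheel '[0,0,0.15,0,0.8, 0,0,0,0,0.8]';python3 -m handwheel '[0,0,0.1,0,0.8, 0,0,0,0,0.8]'; python3 -m handwheel '[0,0,0.1,0,0.8, 0,0,0,0,0.8]';  python3 -m handwheel '[0,0,0.05,0,0.8, 0,0,0,0,0.8]'
```

```text
time: 29.43
eef_pos: [591.8, -101.9, 102.7]
ee_rot: [0.727, 0.686, -0.0, -0.0]
contact_force: [0.5, -0.7, -6.3]
gripper_width: 52.9
time: 29.6
eef_pos: [591.9, -101.9, 101.3]
ee_rot: [0.727, 0.686, 0.0, 0.0]
contact_force: [0.7, 0.4, -6.8]
gripper_width: 53.3
time: 29.77
eef_pos: [591.8, -101.9, 100.3]
ee_rot: [0.727, 0.686, 0.0, 0.0]
contact_force: [0.8, -1.0, -5.1]
gripper_width: 53.2
time: 29.93
eef_pos: [591.7, -101.9, 99.2]
ee_rot: [0.727, 0.686, -0.0, -0.0]
contact_force: [0.0, -0.4, -6.1]
gripper_width: 52.9
time: 30.1
eef_pos: [591.7, -101.8, 98.7]
ee_rot: [0.727, 0.686, -0.0, -0.0]
contact_force: [-0.7, 0.3, -6.1]
gripper_width: 53.1
```

```bash
python3 -m handwheel '[0,0,0.05,0,0.8, 0,0,0,0,0.8]'; python3 -m handwheel '[0,0,0.05,0,0.8, 0,0,0,0,0.8]'
```

```text
time: 30.27
eef_pos: [591.9, -101.9, 98.5]
ee_rot: [0.727, 0.686, 0.0, 0.0]
contact_force: [0.4, 0.4, -4.3]
gripper_width: 53.0
time: 30.43
eef_pos: [592.0, -101.9, 98.4]
ee_rot: [0.727, 0.686, 0.0, 0.0]
contact_force: [-3.1, 0.9, 3.2]
gripper_width: 53.0
```

```bash
python3 -m handwheel '[0,0,0,0,0.6, 0,0,0,0,0.3, 0,0,0,0,0.1, 0,0,0,0,0, 0,0,0,0,0, 0,0,-1,0,0, 0,0,-2.5,0,0, 0,0,-3,0,0, 0,0,-2.5,0,0, 0,0,0,0,0]'
python3 -m handwheel '[0.8,-1.6,0,0,0, 1.5,-2.8,0,0,0, 1.7,-3.2,0,0,0, 1.7,-3.2,0,0,0, 1.7,-3.2,0,0,0, 1.1,-2.1,0,0,0, 0.5,-0.8,0,0,0, 0,0,0,7.1,0, 0,0,0,7.1,0, 0,0,0,7.1,0]'
python3 -m handwheel '[0,0,0,7.1,0, 0,0,0,7.1,0, 0,0,0,7.1,0, 0,0,0,7.1,0, 0,0,0,7.1,0, 0,0,0,7.1,0, 0,0,0,7.1,0, 0,0,0,7.1,0, 0,0,0,6,0, 0,0,0,0,0]'
python3 - <<'E'
from h import *
state()
for n in ('wrist','scene','top'):
    c,im,d=shot(n,'t_'+n); W=cloud(c,d);W[d==0]=np.nan
    m=(abs(W[...,0]-430)<190)&(abs(W[...,1]+2)<35)&(W[...,2]>16)&(W[...,2]<40); P=W[m]
    ends=np.percentile(P[:,0],[0.3,99.7]); k=np.polyfit(P[:,0],P[:,1],1); e,s,a=cv2.minAreaRect(P[:,:2].astype(np.float32))
    print(n,m.sum(),'ends',ends.round(1),'ang',np.degrees(np.arctan(k[0])).round(2),'y@428',np.polyval(k,428).round(1),'ztop',np.percentile(P[:,2],95).round(1),'rect',np.round(e,1),np.round(s,1),round(a,2))
    for nm,x,y in (('cop',603,95),('steel',592,-102)): print(nm); slab(W,x,y,40,100,128)
E
```

```text
time: 31.27
eef_pos: [594.0, -102.4, 193.8]
ee_rot: [0.727, 0.686, 0.002, 0.004]
contact_force: [-0.2, 0.7, 0.5]
gripper_width: 85.5
time: 32.1
eef_pos: [429.0, -2.5, 188.2]
ee_rot: [0.843, 0.538, 0.0, 0.0]
contact_force: [0.7, -0.3, -0.4]
gripper_width: 85.7
time: 32.93
eef_pos: [429.0, -2.6, 188.0]
ee_rot: [1.0, 0.02, 0.0, 0.0]
contact_force: [0.0, -0.5, -0.6]
gripper_width: 85.5
t 32.93 tcp [429.   -2.6 188. ] psi 2.33 q [9.998e-01 2.030e-02 4.000e-04 1.000e-04] F [ 0.  -0.5 -0.6] w 85.5 j6 1.42
wrist 11245 ends [268.9 580.4] ang 2.42 y@428 -4.8 ztop 30.6 rect [424.8  -5. ] [316.7  29.3] 2.44
cop
n 0 mean [nan nan nan] medz nan rect [0. 0.] [0. 0.] 0.0 circ [0. 0.]
steel
n 154 mean [ 564.  -113.5  103.7] medz 103.4 rect [ 564.2 -109.1] [26.8  1.1] 86.3 circ [ 564.2 -109.1]
scene 1313 ends [268.  588.1] ang 2.33 y@428 -1.1 ztop 32.9 rect [428.1  -2.8] [321.6  29.9] 2.36
cop
n 626 mean [606.6  97.4 113.7] medz 114.1 rect [603.9  97.1] [44.2 56.7] 86.3 circ [604.8  96.9]
steel
n 576 mean [594.6 -98.3 113.4] medz 113.8 rect [ 592.6 -100.1] [45.2 56.3] 86.8 circ [592.3 -99.6]
top 678 ends [310.5 587.5] ang 2.34 y@428 -5.6 ztop 33.0 rect [448.6  -4.7] [279.5  29. ] 2.43
cop
n 454 mean [604.8  94.  113.3] medz 113.3 rect [605.   94.4] [44.2 54. ] 87.0 circ [605.4  94.2]
steel
n 452 mean [ 593.3 -102.3  113.2] medz 114.3 rect [ 593.3 -102.7] [44.8 53.7] 87.2 circ [ 593.7 -101.7]h.py:26: RuntimeWarning: Mean of empty slice.
  print('n',m.sum(),'mean',P.mean(0).round(1),'medz',np.median(P[:,2]).round(1),'rect',np.round(e,1),np.round(s,1),round(a,1),'circ',np.round(cv2.minEnclosingCircle(P[:,:2].astype(np.float32)),1) if 0 else np.round(cv2.minEnclosingCircle(P[:,:2].astype(np.float32))[0],1))
  ret = um.true_divide(
  return _methods._mean(a, axis=axis, dtype=dtype,
  ret = ret.dtype.type(ret / rcount)
```

View pics/t_scene.png

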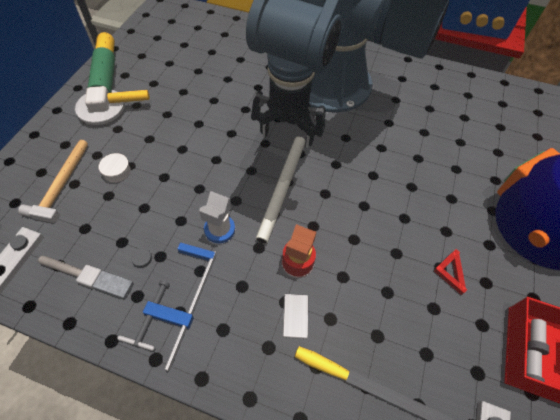

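Both supports stand complete: steel on blue at px (214,215), copper on red at (300,245). Their tops agree in both views. The tube is where it was, angle 2.35°, centre about (427.5,-4). I grip it.

```bash
python3 -m handwheel '[-0.15,0.14,2.2,0,0, 0,0,3,0,0, 0,0,3.2,0,0, 0,0,3.2,0,0, 0,0,2.8,0,0, 0,0,2,0,0, 0,0,1,0,0, 0,0,0,0,0, 0,0,0,0,0.3, 0,0,0,0,0.5]' 80
python3 -c "
from h import *
state()"
python3 -m handwheel '[0,0,0,0,0.6, 0,0,0,0,0.7, 0,0,0,0,0.8, 0,0,0,0,0.9, 0,0,0,0,0.9, 0,0,0,0,0.9, 0,0,0,0,0.9]'
```

```text
time: 33.92
eef_pos: [427.6, -3.9, 14.9]
ee_rot: [1.0, 0.023, 0.001, 0.0]
contact_force: [0.1, 0.3, 0.3]
gripper_width: 63.9
t 33.92 tcp [427.6  -3.9  14.9] psi 2.65 q [9.997e-01 2.310e-02 9.000e-04 1.000e-04] F [0.1 0.3 0.3] w 63.9 j6 1.41
time: 34.5
eef_pos: [427.5, -3.9, 15.0]
ee_rot: [1.0, 0.023, 0.001, 0.0]
contact_force: [-3.3, -1.4, 14.9]
gripper_width: 27.4
```

The opening of 27.4 mm suggests a pinch above the axis. I reopen and go a little lower.

```bash
python3 -m handwheel '[0,0,0,0,0.4, 0,0,0,0,0.4, 0,0,0,0,0.4, 0,0,0.2,0,0.4, 0,0,0.2,0,0.4, 0,0,0,0,0.4]'
python3 -c "
from h import *
state()"
python3 -m handwheel '[0,0,0,0,0.6, 0,0,0,0,0.7, 0,0,0,0,0.8, 0,0,0,0,0.9, 0,0,0,0,0.9, 0,0,0,0,0.9, 0,0,0,0,0.9]'
```

```text
time: 35.0
eef_pos: [426.6, -3.7, 9.4]
ee_rot: [1.0, 0.023, -0.0, -0.0]
contact_force: [-1.5, -0.3, -0.5]
gripper_width: 51.3
t 35.0 tcp [426.6  -3.7   9.4] psi 2.6 q [ 9.997e-01  2.270e-02 -3.000e-04 -0.000e+00] F [-1.5 -0.3 -0.5] w 51.3 j6 1.41
time: 35.58
eef_pos: [427.3, -3.8, 10.8]
ee_rot: [1.0, 0.023, 0.001, 0.0]
contact_force: [-4.4, -0.1, 21.9]
gripper_width: 27.9
```

```bash
python3 -m handwheel '[0,0,-0.3,0,0.9, 0,0,-0.7,0,0.9, 0,0,-1.5,0,0.9, 0,0,-1,0,0.9, 0,0,0,0,0.9,0,0,0,0,0.9]'
python3 - <<'E'
from h import *
s,psi=state(); c,im,d=shot('wrist','w9'); W=cloud(c,d);W[d==0]=np.nan
k=[]
for lo,hi in ((460,500),(500,540),(540,600)):
    m=(W[...,0]>lo)&(W[...,0]<hi)&(abs(W[...,1]+2)<25)&(W[...,2]>15)&(W[...,2]<100); print(lo,m.sum(),np.percentile(W[m][:,2],97),W[m][:,1].mean())
E
```

```text
time: 36.08
eef_pos: [427.0, -3.8, 45.1]
ee_rot: [1.0, 0.023, 0.001, 0.0]
contact_force: [-0.8, -1.1, -5.9]
gripper_width: 27.5
t 36.08 tcp [427.   -3.8  45.1] psi 2.6 q [9.997e-01 2.270e-02 5.000e-04 1.000e-04] F [-0.8 -1.1 -5.9] w 27.5 j6 1.41
460 9179 64.98195138376444 -1.2651320460041515
500 9311 65.03843463899636 0.15345328202974878Traceback (most recent call last):
  File "<stdin>", line 5, in <module>
    return _quantile_unchecked(
        a, q, axis, out, overwrite_input, method, keepdims, weights)
    return _ureduce(a,
                    func=_quantile_ureduce_func,
    ...<5 lines>...
                    overwrite_input=overwrite_input,
                    method=method)
    r = func(a, **kwargs)
    result = _quantile(arr,
                       quantiles=q,
    ...<2 lines>...
                       out=out,
                       weights=wgt)
    slices_having_nans = np.isnan(arr[-1, ...])
                                  ~~~^^^^^^^^^
IndexError: index -1 is out of bounds for axis 0 with size 0
```

View pics/w9.png

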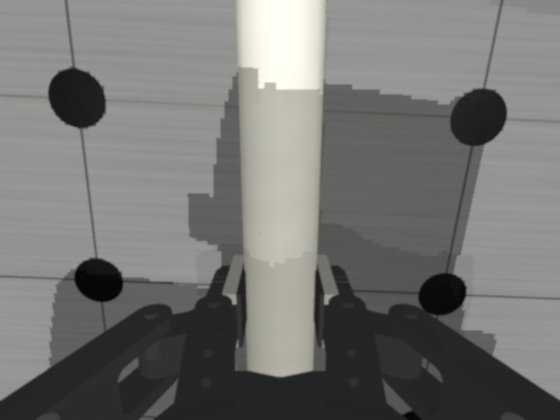

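The tube hangs level and straight between the pads: its top is 65 mm at both stations, so the axis is about 4.5 mm above the TCP. I lift, turn and carry it.

```bash
python3 -m handwheel '[0,0,-2,0,0.9, 0,0,-3,0,0.9, 0,0,-3,0,0.9, 0,0,-3,0,0.9, 0,0,-2.5,0,0.9, 0,0,-1.5,0,0.9, 0,0,0,0,0.9, 0,0,0,-3,0.9, 0,0,0,-6,0.9, 0,0,0,-7,0.9]'
python3 -m handwheel '[0,0,0,-7,0.9, 0,0,0,-7,0.9, 0,0,0,-7,0.9, 0,0,0,-7,0.9, 0,0,0,-7,0.9, 0,0,0,-7,0.9, 0,0,0,-7,0.9, 0,0,0,-7,0.9, 0,0,0,-7,0.9, 0,0,0,-4,0.9]'
python3 -m handwheel '[0,0,0,-1,0.9, 0,0,0,0,0.9, 0,0,0,0,0.9]'
python3 -c "
from h import *
go(597.8,-3.4,140)"
```

```text
time: 36.97
eef_pos: [425.9, -3.7, 192.9]
ee_rot: [0.986, 0.164, -0.001, -0.0]
contact_force: [0.1, 0.5, -5.3]
gripper_width: 27.9
time: 37.8
eef_pos: [425.9, -3.7, 192.8]
ee_rot: [0.731, 0.682, -0.001, -0.001]
contact_force: [-0.5, 0.5, -5.8]
gripper_width: 27.7
time: 38.05
eef_pos: [426.4, -3.7, 193.9]
ee_rot: [0.729, 0.685, -0.0, -0.001]
contact_force: [0.5, -0.7, -6.0]
gripper_width: 27.7
t 38.05 tcp [426.4  -3.7 193.9] psi 86.46 q [ 7.286e-01  6.849e-01 -5.000e-04 -6.000e-04] F [ 0.5 -0.7 -6. ] w 27.7 j6 -0.06
tool cm: tx 1.09 ty 17.11 tz 5.39
```

```bash
python3 -m handwheel '[0,1.2,0,-0.15,0.9, 0.2,2.2,0,0,0.9, 0.2,2.8,0,0,0.9, 0.2,3,0,0,0.9, 0.2,3,0,0,0.9, 0.2,2.5,0,0,0.9, 0.1,1.5,0,0,0.9, 0,0.9,0,0,0.9, 0,0,0,0,0.9, 0,0,0,0,0.9]'
python3 - <<'E'
from h import *
s,psi=state()
for n in ('scene','top'):
    c,im,d=shot(n,'u_'+n); W=cloud(c,d);W[d==0]=np.nan
    m=(abs(W[...,0]-598)<35)&(abs(W[...,1]+3)<185)&(W[...,2]>185)&(W[...,2]<225)&(abs(W[...,1]+3)>65); P=W[m]
    print(n,m.sum(),'y ends',np.percentile(P[:,1],[.3,99.7]).round(1))
    for sg in (-1,1):
        Q=P[sg*(P[:,1]+3)>0]; print('side',sg,Q.mean(0).round(1),'ztop',np.percentile(Q[:,2],95).round(1))
go(597.8,-3.4,140)
E
```

```text
time: 38.88
eef_pos: [597.7, -2.5, 193.8]
ee_rot: [0.727, 0.686, -0.001, -0.001]
contact_force: [0.2, 0.2, -4.7]
gripper_width: 27.6
t 38.88 tcp [597.7  -2.5 193.8] psi 86.68 q [ 7.273e-01  6.863e-01 -5.000e-04 -6.000e-04] F [ 0.2  0.2 -4.7] w 27.6 j6 -0.02
scene 1573 y ends [-160.   158.9]
side -1 [ 597.3 -113.6  209.7] ztop 215.2
side 1 [610.9 111.5 209.6] ztop 215.2
top 953 y ends [-162.6  156.1]
side -1 [ 590.3 -123.4  210.3] ztop 215.3
side 1 [605.3 123.  210.2] ztop 215.4
t 38.98 tcp [597.3  -2.5 194.3] psi 86.7 q [ 7.272e-01  6.865e-01 -4.000e-04 -4.000e-04] F [ 0.1 -0.4 -6. ] w 27.6 j6 -0.02
tool cm: tx -0.09 ty 0.05 tz 5.43
```

View pics/u_scene.png

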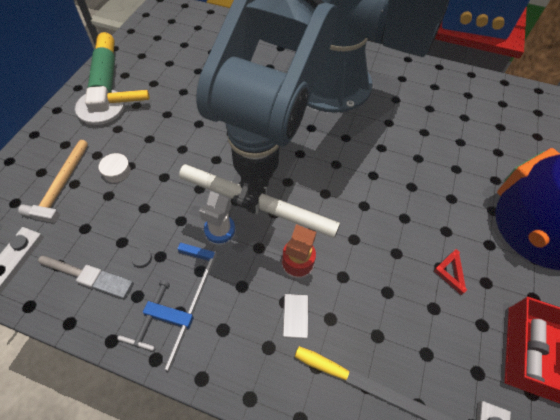

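The tube spans both supports level: its top is 215 at both ends, and the ends are at y≈-161 and 157. I lower it.

```bash
python3 -m handwheel '[0,0.03,1,0,0.9, 0,0,1.6,0,0.9, 0,0,1.8,0,0.9, 0,0,1.2,0,0.9, 0,0,0.8,0,0.9, 0,0,0.4,0,0.9, 0,0,0.2,0,0.9, 0,0,0,0,0.9, 0,0,0,0,0.9]'
python3 -m handwheel '[0,0,0.15,0,0.9, 0,0,0,0,0.9]'; python3 -m handwheel '[0,0,0.1,0,0.9, 0,0,0,0,0.9]'; python3 -m handwheel '[0,0,0.1,0,0.9, 0,0,0,0,0.9]'
```

```text
time: 39.73
eef_pos: [598.8, -2.5, 125.5]
ee_rot: [0.727, 0.687, 0.0, 0.0]
contact_force: [0.3, 0.6, -5.1]
gripper_width: 27.5
time: 39.9
eef_pos: [598.6, -2.5, 123.6]
ee_rot: [0.727, 0.687, 0.0, 0.0]
contact_force: [-0.9, 0.3, -6.4]
gripper_width: 27.4
time: 40.07
eef_pos: [598.4, -2.5, 122.3]
ee_rot: [0.727, 0.687, 0.0, 0.0]
contact_force: [-1.1, 0.5, -6.1]
gripper_width: 27.5
time: 40.23
eef_pos: [598.4, -2.5, 121.1]
ee_rot: [0.727, 0.687, -0.0, -0.0]
contact_force: [-0.6, -0.7, -5.7]
gripper_width: 27.6
```

```bash
python3 -m handwheel '[0,0,0.15,0,0.9, 0,0,0,0,0.9]'; python3 -m handwheel '[0,0,0.1,0,0.9, 0,0,0,0,0.9]'; python3 -m handwheel '[0,0,0.1,0,0.9, 0,0,0,0,0.9]'
```

```text
time: 40.4
eef_pos: [598.3, -2.5, 119.5]
ee_rot: [0.727, 0.687, -0.0, -0.0]
contact_force: [0.0, 0.0, -6.3]
gripper_width: 27.4
time: 40.57
eef_pos: [598.4, -2.5, 118.6]
ee_rot: [0.727, 0.687, -0.0, -0.0]
contact_force: [-0.9, 0.4, -6.2]
gripper_width: 27.4
time: 40.73
eef_pos: [598.4, -2.5, 117.7]
ee_rot: [0.727, 0.687, -0.0, -0.0]
contact_force: [0.1, 0.7, -6.0]
gripper_width: 27.8
```

```bash
for i in 1; do python3 -m handwheel '[0,0,0.1,0,0.9, 0,0,0,0,0.9]'; done; python3 -m handwheel '[0,0,0.05,0,0.9, 0,0,0,0,0.9]'; python3 -m handwheel '[0,0,0.05,0,0.9, 0,0,0,0,0.9]'
```

```text
time: 40.9
eef_pos: [598.5, -2.5, 117.5]
ee_rot: [0.727, 0.687, 0.0, 0.0]
contact_force: [-3.4, -1.0, 3.0]
gripper_width: 27.7
time: 41.07
eef_pos: [598.7, -2.5, 117.5]
ee_rot: [0.727, 0.687, 0.0, 0.0]
contact_force: [-6.1, 0.3, 8.7]
gripper_width: 27.8
time: 41.23
eef_pos: [598.9, -2.5, 117.4]
ee_rot: [0.727, 0.687, 0.001, 0.001]
contact_force: [-7.8, -0.5, 13.3]
gripper_width: 27.7
```

Contact at z=117.5 with 13 N of support. I release gently and rise.

```bash
python3 -m handwheel '[0,0,-0.05,0,0.9, 0,0,0,0,0.75, 0,0,0,0,0.65, 0,0,0,0,0.55, 0,0,0,0,0.4, 0,0,0,0,0.2, 0,0,0,0,0, 0,0,0,0,0, 0,0,0,0,0]'; python3 -m handwheel '[0,0,-0.8,0,0, 0,0,-1.5,0,0, 0,0,-2.5,0,0, 0,0,-3,0,0, 0,0,-3,0,0, 0,0,-1.5,0,0, 0,-2,0,0,0, 0,-3,0,0,0, 0,-3,0,0,0, 0,-3,0,0,0]'; python3 -m handwheel '[0,-3,0,0,0, 0,-3,0,0,0, 0,-2,0,0,0, 0,0,0,0,0,0,0,0,0,0]'
python3 - <<'E'
from h import *
s,psi=state()
for n in ('scene','top'):
    c,im,d=shot(n,'v_'+n); W=cloud(c,d);W[d==0]=np.nan
    m=(abs(W[...,0]-598)<45)&(abs(W[...,1]+3)<185)&(W[...,2]>124)&(W[...,2]<150); P=W[m]
    e,sz,a=cv2.minAreaRect(P[:,:2].astype(np.float32)); print(n,m.sum(),'y ends',np.percentile(P[:,1],[.3,99.7]).round(1),np.round(e,1),np.round(sz,1),round(a,2))
    for sg in (-1,1):
        Q=P[sg*(P[:,1]+3)>50]; print('side',sg,Q.mean(0).round(1),'ztop',np.percentile(Q[:,2],95).round(1))
    for nm,x,y in (('cop',603,95),('steel',592,-102)): print(nm); slab(W,x,y,40,104,122)
    Y={'scene':(190,150,340,290),'top':(170,140,380,230)}[n]; x0,y0,x1,y1=Y
    cv2.imwrite('pics/v_%s_c.png'%n,cv2.resize(im[y0:y1,x0:x1,::-1],None,fx=3.5,fy=3.5,interpolation=cv2.INTER_CUBIC))
E
```

```text
time: 41.98
eef_pos: [598.5, -2.5, 116.3]
ee_rot: [0.727, 0.687, 0.0, 0.0]
contact_force: [-0.3, -0.5, 0.5]
gripper_width: 85.7
time: 42.82
eef_pos: [487.2, 3.8, 239.7]
ee_rot: [0.727, 0.687, 0.0, 0.0]
contact_force: [-0.5, -0.6, 0.6]
gripper_width: 85.7
time: 43.23
eef_pos: [408.7, 8.3, 240.2]
ee_rot: [0.727, 0.687, 0.001, 0.001]
contact_force: [0.9, -0.4, 0.2]
gripper_width: 85.4
t 43.23 tcp [408.7   8.3 240.2] psi 86.75 q [7.269e-01 6.868e-01 6.000e-04 7.000e-04] F [ 0.9 -0.4  0.2] w 85.4 j6 -0.04
scene 2099 y ends [-159.4  158.3] [600.4  -0.8] [320.4  47.7] 86.47
side -1 [ 596.4 -106.1  134.2] ztop 138.8
side 1 [609.3 103.8 134.2] ztop 138.7
cop
n 232 mean [618.8  96.2 116.7] medz 118.7 rect [605.1  94.3] [71.3 56.3] 84.4 circ [606.4  94. ]
steel
n 205 mean [608.1 -99.  116.3] medz 118.1 rect [ 592.9 -100.9] [71.  55.7] 84.8 circ [ 595.6 -101.4]
top 1765 y ends [-162.5  155.7] [599.2  -3.3] [319.9  48.4] 86.48
side -1 [ 592.4 -108.   133.6] ztop 138.7
side 1 [604.8 102.1 133.6] ztop 138.8
cop
n 184 mean [602.3  94.  117.9] medz 118.7 rect [606.1  96.6] [58.1 61.2] 74.4 circ [606.1  96.6]
steel
n 179 mean [ 589.  -102.6  117.8] medz 118.6 rect [ 592.8 -107.4] [55.6 53.6] 89.3 circ [ 591.7 -104.4]
```

View pics/v_scene_c.png

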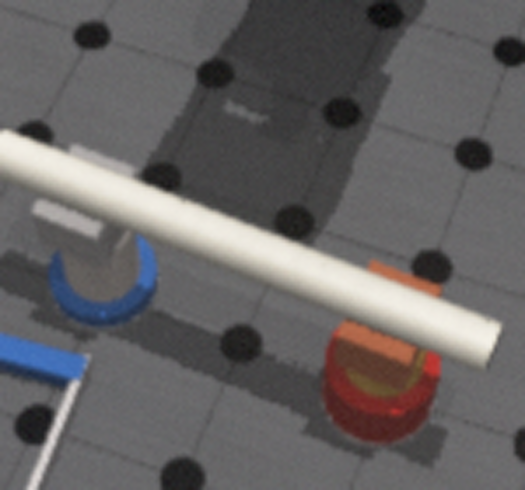

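View pics/v_top_c.png

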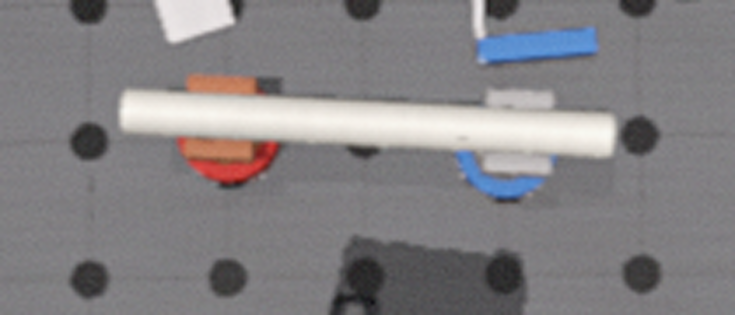

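```bash
python3 -c "
from h import *
state(); print(manip.hand_in())"
```

```text
t 43.33 tcp [409.6   8.2 239.8] psi 86.75 q [7.269e-01 6.868e-01 5.000e-04 5.000e-04] F [-0.3  0.2 -0.3] w 85.4 j6 -0.04
the job is handed in; nothing more can be done
None
```

I handed the job in at 43.3 s, with both supports built and the tube lying level in the grooves. I placed the pieces in the order asked: tall spacer on the blue foot, short spacer on the red foot, copper V-block on red, steel V-block on blue, then the tube. Each piece was lowered until the force reading showed contact, then released.

**Last checks:**
- **Spacers:** both tops read about 80 mm.
- **V-blocks:** both were seen upright, grooves in line within about 1°.
- **Tube height:** its top reads 138.7–138.8 mm at both ends in both fixed cameras, so it is level. The expected height is 136 mm. This reading takes the highest points, and the same method gave up to 33 mm for the tube's top on the table (30 mm true), so the heights agree to within measurement error.
- **Tube overhang:** both ends stick out about 37–40 mm past the V-blocks.
- **Robot:** it stood clear and touched nothing, with near-zero force.

**What did not go smoothly:**
- I reopened once and gripped the tube a few mm lower, because the first pinch looked too high.
- About 8 N of sideways force appeared as the tube settled, and was gone on release.
- After the tube was laid, it hid much of the V-blocks, so their positions were then only checked roughly, mainly by eye.

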